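Open the extractor flap two holes wider on its stay

ROBOT

A 7-joint arm with a two-finger parallel gripper is mounted at the origin on a cart in front of the work surface, level with it; the furniture and walls round the work are solid. World frame = base frame: x ahead of the robot, y to its left, z up, the work surface at z = 0. Lengths are in m, angles in rad, forces in N, time in s.
With the tool pointing down it reaches from about 0.425 to 0.875 m from the base axis. Payload 8.4 kg.
Tool frame: the origin (TCP) lies at the very end of the fingers, on their centre line; the grasp point (between the pads) lies 19 mm behind it; y points along the fingers, z is the direction in which the jaws open and shut, and the axes are right-handed (so a half turn about y gives the same grasp; the last joint's range is limited). The gripper opens to 85 mm and grips with 20 to 120 N. Pads are 22 mm wide; open, the fingers measure 114 mm over their backs; the gripper's body (76 mm by 85 mm) begins 54 mm behind the grasp point. The pads swing forward as they close: fully open they stand 13 mm farther back than shut.
Start: joints at [-1.257, 0.333, 0.04, 1.465, -0.013, 1.343, -0.059], TCP at [0.261, 0.595, 0.231] pointing down, gripper open.
Joint ranges: [-2.58, 2.58], [-0.38, 2.09], [-1.3, 1.39], [0.25, 2.4], [-1.5, 4.64], [0.08, 2.09], [-2.65, 2.65]. Speed limits (rad/s): [2.22, 2.22, 2.79, 2.79, 3.14, 3.14, 3.14].

INTERFACE

Orientations are given as a unit quaternion [x, y, z, w].
In Python, from station import manip gives the robot as it stands.
- The arm moves only by the tool arm_command, never from a script. Its argument "series" is text: rows parted by semicolons, each of 4 numbers parted by spaces: the shift along the world's x, y, z in cm, then the turn about the world's z in rad. In form: tx ty tz twist; .... A call has 1 to 12 rows; each row is the pose to reach, as a shift and turn from the pose commanded when the call began; what a row does not reach only later rows make up. A row lasts 1/10 s, in which the tool goes at most 50 mm and 8.59 degrees, less where a joint would pass 70% of its speed; a pose out of reach is approached as far as the arm can. A call with a gripper value outside its range is refused whole. "jaw" is the opening, from 0 (shut) to 1 (fully open), set as the call begins (left out, the last holds). The fingers move at their own pace and stop on an object; "grip_force" is the grip in N (left out, the last holds). Time passes only in rows, so rows that repeat a pose let the fingers close. It gives the time, the measured TCP pose, the force and the opening at its end, in the units of the state.
- manip.get_state(): the state, without advancing time (a new reading comes with each control period).
- manip.get_image(name): name is "scene" or "top" or "wrist"; returns the picture (420x560x3 uint8, red, green, blue); there is no depth.
- manip.camera_info(name): a dict with "fx", "fy", "cx", "cy" (pixels), "k1" (the pictures are not rectified: a ray, as slopes to the right and down, at radius r is drawn at 1 + k1 r^2 times it, then the intrinsics apply), "eye" and "rotation" of the camera in the world; the wrist camera has in their place "hand_eye" (4x4, takes a point from camera to tool coordinates, whose origin is the TCP and whose axes are the tool frame's). Camera axes: x right, y down, z forward; pixel columns grow to the right and rows downward; lengths in m; the calibration is good to about 2 mm. A picture is of the moment at which its call begins: read the wrist's pose just before it. camera_info takes no time and is no camera call.
- manip.close_job(): hands the job in, once; it reports no verdict.
The state is a dict: "clock": time; "qpos": joint angles; "qvel": joint speeds; "tau": joint torques, N m; "tcp_pos": TCP position; "tcp_rot": TCP orientation; "wrist_force": force on the tool from outside, world axes, zero at the start; "torque": the same for the moment, N m; "gripper_width": finger opening in m.
Only numpy, scipy, OpenCV 4.12 (cv2) and the standard library are available. Lean on these libraries where they do the work, as an engineer would, in place of code of your own. Each camera call takes 0.05 s, during which the arm holds its last target.

TASK

Open the flap of the bench extractor two holes wider: lift its perforated stay bar by the ball knob off the pin on the roof, bring the flap further open, and lower the bar so that its third hole, counted from the flap, drops fully down over the pin. Let go of the knob and leave the other things on the bench where they are.

Things in the scene. Friction and masses are not known exactly. Their poses are not given: they have to be found in the camera images.
- extractor: Bench air extractor, fixed to the worktop: a grey sheet-metal box 160 mm deep (x), 186 mm wide (y), 120 mm high with a flat roof, a dark grille in its front (-x) side, a short round spigot on its back that sticks out 30 mm. Origin: centre of its underside on the worktop; x points from the front to the back, y to its left, z up. It stands at a different place and yaw (up to about 0.3 rad) each time.
- pin (a point): Tip of the upright steel pin on the extractor's roof, near the front edge: 8 mm thick with a round tip, standing 13 mm out of a 4 mm thick foot plate (22 x 40 mm) on the roof. In the extractor's frame the tip is at (-55, 0, 137) mm.
- flap_hinge (a point): Upright hinge axis of the flap at the left front corner of the box, here at roof height; at (-86, 85, 120) mm in the extractor's frame.
- flap (a joint): Angle of the flap, an aluminium sheet 162 mm wide and 104 mm high that hangs on the upright hinge in front of the box: 0 shut, growing as its right-hand edge swings out towards the robot (clockwise from above), up to 1.5 rad. Slightly stiff, it stays where it is left. It stands near 0.27 at the start (first hole on the pin) and near 0.86 with the third hole on the pin.
- stay_pivot (a point): Where the stay bar is joined to the flap's top edge, 120 mm from the hinge axis, at mid-thickness of the bar. The bar swivels freely sideways here and its knob end can be lifted (hinged here); it cannot come off.
- stay_swivel (a joint): Sideways angle of the stay bar on the flap: 0 when square to the flap, growing counter-clockwise from above, turns easily.
- stay (a joint): Lift angle of the stay bar about its pivot: 0 lying level on the pin's foot plate (it can go no lower), growing as the knob end rises, up to 0.9 rad. It falls back under its own weight (about 0.12 kg). With a hole near the pin's tip the bar's underside clears it at about 0.19 rad for the first hole and 0.11 rad for the third.
- hole_1 (a point): Centre, at the bar's underside, of the hole nearest the flap, 70 mm from the pivot; the pin is in it at the start. The bar is steel, 24 mm wide, 5 mm thick, 218 mm long, running from the pivot straight through the four holes to the knob; its holes are 13 mm wide and 26 mm apart. A hole is fully down when this point is 13 mm below the pin's tip.
- hole_2 (a point): Centre, at the underside, of the second hole, 96 mm from the pivot.
- hole_3 (a point): Centre, at the underside, of the third hole counted from the flap, 122 mm from the pivot: the one to put over the pin.
- hole_4 (a point): Centre, at the underside, of the fourth hole, nearest the knob, 148 mm from the pivot.
- knob (a point): Centre of the black ball knob, 24 mm across, on a 10 mm neck above the bar's far end, 193 mm from the pivot; 24 mm above the bar's mid-thickness, so about 150 mm above the worktop and 30 mm above the roof when the bar lies down. Pinch it from above across the bar; it may turn between the fingers.
- hex_key: Bystander: black L-shaped hex key, 30 x 97 x 6 mm, lying at the left of the extractor; origin under its middle.
- screwdriver: Bystander: screwdriver with red handle, 213 mm long, lying at the right of the extractor; origin under its middle.
- tape_roll: Bystander: roll of clear tape lying flat, 92 mm across, 19 mm high, right of the extractor; origin under its centre.
- solder_reel: Bystander: small reel of solder wire, 56 mm across, 37 mm high, right of the extractor; origin under its centre.
- multimeter: Bystander: hand multimeter lying on its back, 150 x 68 x 40 mm, at the right; origin under its middle.

How it is judged:
On the way:
1. the stay bar is lifted clear off the pin (value of joint stay above 0.1 rad), for 0.1 s.
At the end, for the whole second after the job is handed in: The pin stands in the stay's third hole (hole centre within 5 mm of the pin's axis), the bar lies fully down (its underside at least 10.5 mm below the pin's tip, lifted by less than 0.02 rad), and bar and flap are at rest (under 0.05 rad/s) (horizontal distance between hole_3 and pin below 0.005 m and z of hole_3 in the frame of pin below -0.0105 m and value of joint stay below 0.02 rad and not (velocity of joint stay above 0.05 rad/s) and not (velocity of joint stay below -0.05 rad/s) and not (velocity of joint flap above 0.05 rad/s) and not (velocity of joint flap below -0.05 rad/s)); the robot touches nothing.
It fails at once if the hex key is moved by more than 30 mm (distance of hex_key from where it was at the start of the episode above 0.03 m).
It fails at once if the screwdriver is moved by more than 30 mm (distance of screwdriver from where it was at the start of the episode above 0.03 m).
It fails at once if the tape roll is moved by more than 30 mm (distance of tape_roll from where it was at the start of the episode above 0.03 m).
It fails at once if the solder reel is moved by more than 30 mm (distance of solder_reel from where it was at the start of the episode above 0.03 m).
It fails at once if the multimeter is moved by more than 30 mm (distance of multimeter from where it was at the start of the episode above 0.03 m).
It also fails if it takes over 45 s, if anything falls off the work surface, if the arm or the gripper's body presses on something with over 40 N, if the wrist force passes 120 N, or if a joint passes its speed limit or range.

## Working session

There is one attempt and no reset: what is moved stays moved. The work goes in short steps, Python scripts to look and compute and a tool call to move; the robot and the scene stay as the last step left them, time stands still between calls to the robot, and variables do not carry over. Pictures are saved under pics/ and viewed, and the job is handed in when it is done.

Besides the shell and the picture viewer there is one more tool, called after "Call:" as a command line: name --argument value ..., lists and objects as JSON in quotes. arm_command: Moves the arm, as the interface text tells. Its arguments: {"type":"object","properties":{"series":{"type":"string"},"jaw":{"type":"number"},"grip_force":{"type":"number"}},"required":["series"]}

```bash
mkdir -p pics; ls; python3 - <<'E'
from station import manip
import cv2
s=manip.get_state()
for k,v in s.items(): print(k,v)
for n in("scene","top","wrist"):
    print(n,manip.camera_info(n))
for n in("scene","top"):
    im=manip.get_image(n); cv2.imwrite(f"pics/{n}0.png",im[:,:,::-1])
E
```

```text
pics
clock 0.0
qpos [-1.25717673  0.33391835  0.03988777  1.46626154 -0.0134005   1.34327901
 -0.05851854]
qvel [-0.00090565 -0.00146701 -0.00155306 -0.00044404 -0.00109344 -0.00025523
  0.00135972]
tau [ 3.71228734e-04 -6.58543181e+01  1.36555318e+00 -4.05565131e+01
  1.68335123e-02  1.24293033e-02  2.56994946e-05]
tcp_pos [0.26063109 0.59497421 0.2304214 ]
tcp_rot [ 0.69265381 -0.14501295  0.14486001 -0.69153273]
wrist_force [-0.04455136 -0.84232028 -0.34015077]
torque [-0.06843392  0.02638626 -0.02947348]
gripper_width 0.08510302810487994
scene {'fx': 380.1448755633173, 'fy': 380.1448755633173, 'cx': 283.70960272550445, 'cy': 203.8601367758453, 'k1': -0.07744570766277321, 'eye': array([ 0.1061669 , -0.72405313,  0.88245536]), 'rotation': array([ 0.8781012 , -0.28100663,  0.11379269, -0.37016859])}
top {'fx': 433.91805301695507, 'fy': 433.91805301695507, 'cx': 282.3915269637528, 'cy': 214.67652318102188, 'k1': -0.11461967823923079, 'eye': array([ 0.34732763, -0.07188975,  1.1846026 ]), 'rotation': array([-0.7003505 ,  0.7070635 , -0.05972064,  0.07748438])}
wrist {'fx': 350.1476023536848, 'fy': 350.1476023536848, 'cx': 277.1806388258849, 'cy': 214.20639309233718, 'k1': -0.07212172638787946, 'hand_eye': array([[-1.77304050e-04,  9.54088948e-01,  2.99523368e-01,
        -7.60243183e-02],
       [ 9.36667133e-04, -2.99523083e-01,  9.54088594e-01,
        -1.43181433e-01],
       [ 9.99999546e-01,  4.49717466e-04, -8.40557103e-04,
         6.33250827e-04],
       [ 0.00000000e+00,  0.00000000e+00,  0.00000000e+00,
         1.00000000e+00]])}
```

View pics/scene0.png

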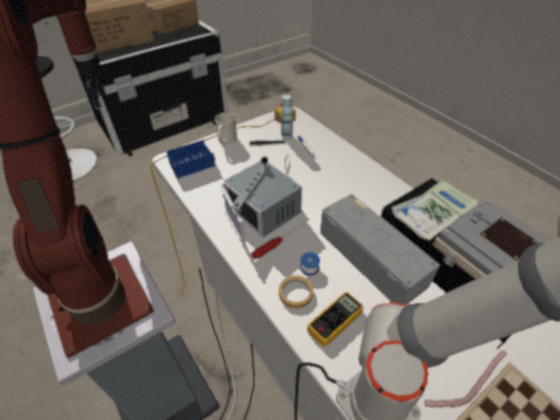

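View pics/top0.png

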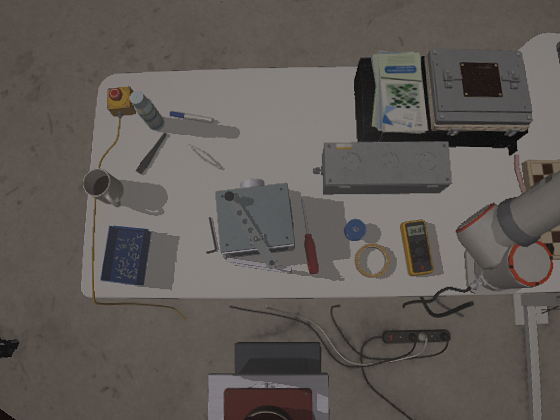

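```bash
cat > h.py <<'E'
import numpy as np, cv2
from scipy.spatial.transform import Rotation as R
from station import manip
def cam(n,st=None):
    c=manip.camera_info(n)
    if n=="wrist":
        T=R.from_quat(st["tcp_rot"]).as_matrix(); H=c["hand_eye"]
        return c,T@H[:3,:3],T@H[:3,3]+st["tcp_pos"]
    return c,R.from_quat(c["rotation"]).as_matrix(),np.array(c["eye"])
def proj(n,P,st=None):
    c,M,e=cam(n,st); p=(np.atleast_2d(P)-e)@M; s=p[:,:2]/p[:,2:]
    s=s*(1+c["k1"]*(s**2).sum(1,keepdims=True))
    return s*[c["fx"],c["fy"]]+[c["cx"],c["cy"]]
def ray(n,uv,st=None):
    c,M,e=cam(n,st); d=(np.atleast_2d(uv)-[c["cx"],c["cy"]])/[c["fx"],c["fy"]]
    s=d.copy()
    for _ in range(20): s=d/(1+c["k1"]*(s**2).sum(1,keepdims=True))
    return e,np.c_[s,np.ones(len(s))]@M.T
def onz(n,uv,z,st=None):
    e,d=ray(n,uv,st); return e+d*((z-e[2])/d[:,2:])
def tri(n1,uv1,n2,uv2,s1=None,s2=None):
    e1,d1=ray(n1,uv1,s1);e2,d2=ray(n2,uv2,s2);d1,d2=d1[0],d2[0]
    A=np.c_[d1,-d2];t=np.linalg.lstsq(A,e2-e1,rcond=None)[0]
    a,b=e1+t[0]*d1,e2+t[1]*d2
    return (a+b)/2,np.linalg.norm(a-b)
E
python3 - <<'E'
from h import *
for n in("top","scene"): print(n,proj(n,[[0,0,0],[.26,.595,.23],[.5,0,0],[.5,.3,0],[.5,-.3,0]]).round())
for n,(x,y,w,h) in {"top":(190,150,150,140),"scene":(200,140,140,140)}.items():
    im=cv2.imread(f"pics/{n}0.png")[y:y+h,x:x+w]
    cv2.imwrite(f"pics/{n}0z.png",cv2.resize(im,None,fx=4,fy=4,interpolation=cv2.INTER_CUBIC))
print(R.from_quat(manip.get_state()["tcp_rot"]).as_matrix().round(3))
E
```

```text
top [[268. 433.]
 [  4. 335.]
 [267. 244.]
 [160. 244.]
 [376. 242.]]
scene [[ 99. 301.]
 [103. 104.]
 [255. 222.]
 [211. 173.]
 [315. 288.]]
[[ 0.916 -0.     0.401]
 [-0.401 -0.001  0.916]
 [ 0.    -1.    -0.001]]
```

View pics/top0z.png

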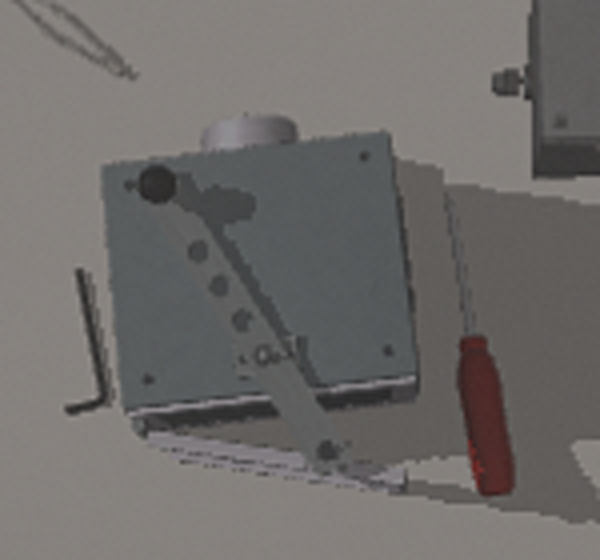

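View pics/scene0z.png

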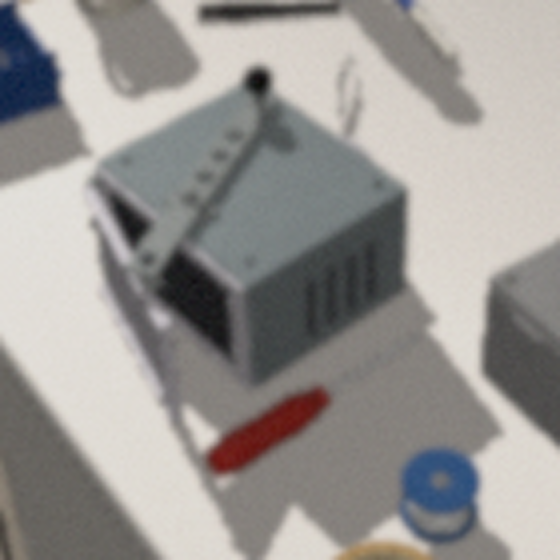

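```bash
python3 - <<'E'
from h import *
f=lambda p:np.array(p)/4+[190,150]-0.375
g=lambda p:np.array(p)/4+[200,140]-0.375
P=dict(h4=(198,251),h3=(219,286),h2=(241,320),piv=(327,450))
Q={k:onz("top",f(v),.129)[0] for k,v in P.items()}
Q["knob"]=onz("top",f((157,184)),.15)[0]
Q["knob_tri"],e=tri("top",f((157,184)),"scene",g((258,80)));print("gap",e)
for k,v in dict(bl=(103,165),br=(390,132),fl=(128,408),fr=(416,376)).items(): Q[k]=onz("top",f(v),.12)[0]
for k,v in Q.items(): print(k,v.round(4))
n=lambda a,b:np.linalg.norm((Q[a]-Q[b])[:2])
print("piv-h2..",n("piv","h2"),n("piv","h3"),n("piv","h4"),n("piv","knob"),"box",n("bl","br"),n("fl","fr"),n("bl","fl"),n("br","fr"))
# pose fit: corners local
L=dict(bl=(80,93),br=(80,-93),fl=(-80,93),fr=(-80,-93))
A=np.array([L[k] for k in L])/1e3;B=np.array([Q[k][:2] for k in L])
U,_,V=np.linalg.svd((A-A.mean(0)).T@(B-B.mean(0)));Rm=(U@V).T
t=B.mean(0)-Rm@A.mean(0);print("yaw",np.arctan2(Rm[1,0],Rm[0,0]),t)
print("res mm",((A@Rm.T+t-B)*1e3).round(1).tolist())
print("pin",Rm@[-.055,0]+t,"hinge",Rm@[-.086,.085]+t)
E
```

```text
gap 0.0033696462316643375
h4 [0.5624 0.0618 0.129 ]
h3 [0.5401 0.0485 0.129 ]
h2 [0.5186 0.0346 0.129 ]
piv [ 0.4379 -0.0183  0.129 ]
knob [0.6006 0.0851 0.15  ]
knob_tri [0.5989 0.0857 0.1503]
bl [0.6209 0.1246 0.12  ]
br [ 0.6398 -0.0584  0.12  ]
fl [0.4656 0.1054 0.12  ]
fr [ 0.4839 -0.073   0.12  ]
piv-h2.. 0.09650700580110748 0.12207795898448592 0.1480696387415518 0.19277358714068482 box 0.18389485200442487 0.17935707577974233 0.15646513004384538 0.15664940821767567
yaw 0.10490209257768598 [0.55255871 0.02466483]
res mm [[1.5, 1.0], [2.0, -1.1], [-2.3, 3.3], [-1.1, -3.2]]
pin [0.49786106 0.01890579] hinge [0.45813114 0.10019253]
```

```bash
cat > plan.py <<'E'
from h import *
from scipy.optimize import brentq
yaw=.1049; hinge=np.array([.4581,.1002]); pin=np.array([.4979,.0189])
def pivot(th):
    a=yaw-np.pi/2-th; return hinge+.12*np.array([np.cos(a),np.sin(a)])
def knob(p,az,phi):
    r=.193*np.cos(phi)-.024*np.sin(phi); z=.193*np.sin(phi)+.024*np.cos(phi)
    return np.r_[p+r*np.array([np.cos(az),np.sin(az)]),.1265+z]
def az(p,t=None):
    d=(pin if t is None else t)-p; return np.arctan2(d[1],d[0])
dist=lambda th:np.linalg.norm(pivot(th)-pin)
if __name__=="__main__":
    t1=brentq(lambda t:dist(t)-.07,0,.6); t3=brentq(lambda t:dist(t)-.122,.3,1.4);print(t1,t3)
    k0=knob(pivot(t1),az(pivot(t1)),0)
    for th,phi in [(t1,0),(t1,.1),(t1,.2),(t1,.3)]+[(t,.3) for t in np.linspace(t1,t3,6)[1:]]+[(t3,.2),(t3,.13),(t3,.06),(t3,0)]:
        p=pivot(th);k=knob(p,az(p),phi);print(round(th,3),phi,"piv",p.round(3),"az",round(az(p),3),"knob",k.round(4),"dcm",((k-k0)*100).round(2),round(az(p)-az(pivot(t1)),3),"r",round(np.hypot(*k[:2]),3))
E
python3 plan.py
```

```text
0.2686576808721854 0.8576571442839274
0.269 0 piv [ 0.439 -0.018] az 0.559 knob [0.6022 0.0841 0.1505] dcm [0. 0. 0.] 0.0 r 0.608
0.269 0.1 piv [ 0.439 -0.018] az 0.559 knob [0.5994 0.0823 0.1696] dcm [-0.28 -0.18  1.91] 0.0 r 0.605
0.269 0.2 piv [ 0.439 -0.018] az 0.559 knob [0.5949 0.0795 0.1884] dcm [-0.73 -0.46  3.79] 0.0 r 0.6
0.269 0.3 piv [ 0.439 -0.018] az 0.559 knob [0.5889 0.0758 0.2065] dcm [-1.33 -0.83  5.6 ] 0.0 r 0.594
0.386 0.3 piv [ 0.425 -0.015] az 0.435 knob [0.5855 0.0596 0.2065] dcm [-1.67 -2.45  5.6 ] -0.124 r 0.589
0.504 0.3 piv [ 0.411 -0.01 ] az 0.326 knob [0.5794 0.0465 0.2065] dcm [-2.28 -3.76  5.6 ] -0.232 r 0.581
0.622 0.3 piv [ 0.399 -0.004] az 0.228 knob [0.5715 0.036  0.2065] dcm [-3.07 -4.81  5.6 ] -0.33 r 0.573
0.74 0.3 piv [0.387 0.004] az 0.137 knob [0.5625 0.0278 0.2065] dcm [-3.97 -5.63  5.6 ] -0.421 r 0.563
0.858 0.3 piv [0.376 0.013] az 0.051 knob [0.5531 0.0217 0.2065] dcm [-4.91 -6.23  5.6 ] -0.507 r 0.554
0.858 0.2 piv [0.376 0.013] az 0.051 knob [0.5602 0.0221 0.1884] dcm [-4.2  -6.2   3.79] -0.507 r 0.561
0.858 0.13 piv [0.376 0.013] az 0.051 knob [0.5641 0.0223 0.1753] dcm [-3.81 -6.18  2.48] -0.507 r 0.565
0.858 0.06 piv [0.376 0.013] az 0.051 knob [0.567  0.0225 0.162 ] dcm [-3.52 -6.16  1.15] -0.507 r 0.567
0.858 0 piv [0.376 0.013] az 0.051 knob [0.5688 0.0226 0.1505] dcm [-3.34 -6.15  0.  ] -0.507 r 0.569
```

Call:
arm_command --series "4 -6 1 0.1; 8 -12 1 0.2; 12 -18 1 0.3; 16 -24 1 0.4; 20 -30 1 0.5; 24 -36 1 0.6; 28 -42 1 0.75; 31 -46.5 1 0.85; 33 -49.5 0.5 0.95; 34 -51 0 0.975; 34 -51 0 0.975; 34 -51 0 0.975" --jaw 1 --grip_force 60

```text
clock: 1.3
tcp_pos: [0.5912, 0.0989, 0.232]
tcp_rot: [-0.679, -0.196, 0.196, 0.679]
wrist_force: [0.4, 0.3, 0.1]
gripper_width: 0.0853
```

```bash
python3 - <<'E'
from h import *
s=manip.get_state();im=manip.get_image("wrist");cv2.imwrite("pics/w1.png",im[:,:,::-1])
import pickle;pickle.dump(s,open("s1.pkl","wb"))
print(s["clock"],s["tcp_pos"],R.from_quat(s["tcp_rot"]).as_matrix().round(3),s["qpos"])
print(proj("wrist",[[.6006,.0851,.1505],[.5624,.0618,.129]],s))
E
```

```text
1.3 [0.59116083 0.09889962 0.23204303] [[ 0.846 -0.    -0.533]
 [ 0.533  0.     0.846]
 [-0.    -1.     0.   ]] [-0.52843685  0.23339992  0.34400088  1.60796952 -0.08077252  1.3143696
  1.96072725]
[[252.78933768 222.65517824]
 [254.53731649 152.21104527]]
```

View pics/w1.png

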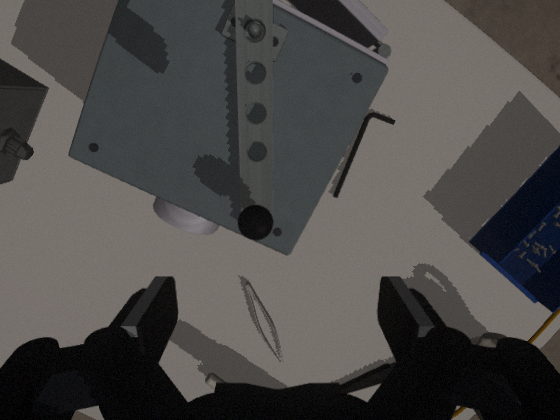

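```bash
python3 - <<'E'
from h import *
import pickle;s=pickle.load(open("s1.pkl","rb"))
print(onz("wrist",[[255.5,222]],.1505,s),onz("wrist",[[257,151],[256,113],[255.5,73]],.129,s))
im=cv2.imread("pics/w1.png")[0:80,200:320];cv2.imwrite("pics/w1z.png",cv2.resize(im,None,fx=6,fy=6,interpolation=cv2.INTER_CUBIC))
print(onz("wrist",[[254,30]],.137,s))
print(tri("wrist",[[255.5,222]],"top",[[228.9,195.6]],s))
# roof front-left corner and back-left corner
print(onz("wrist",[[387,68],[290,254],[69,155]],.12,s))
print(manip.get_state()["tcp_pos"])
E
```

```text
[[0.59921728 0.08641222 0.1505    ]] [[0.56076086 0.06282086 0.129     ]
 [0.53911246 0.04882924 0.129     ]
 [0.51726215 0.03511377 0.129     ]]
[[0.49619968 0.02170816 0.137     ]]
(array([0.60607178, 0.08872539, 0.12858427]), np.float64(0.0008560543449210473))
[[ 0.46534646  0.10862478  0.12      ]
 [ 0.61731625  0.12717373  0.12      ]
 [ 0.63854475 -0.05517993  0.12      ]]
[0.59450004 0.0891998  0.23150127]
```

View pics/w1z.png

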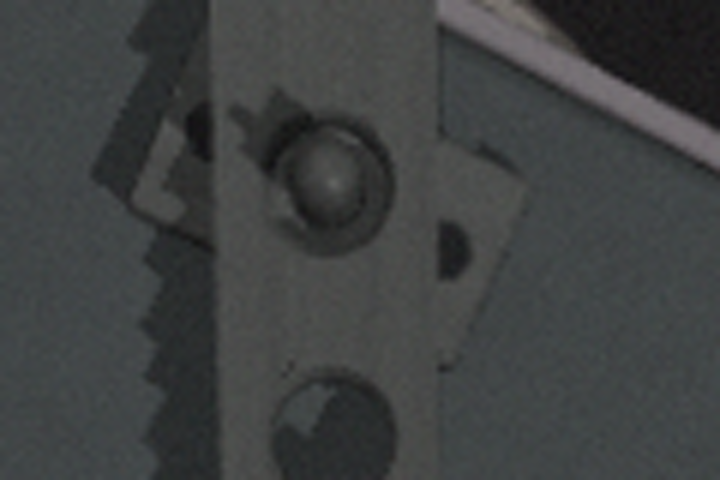

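Call:
arm_command --series "0 0 0 0; 0 0 0 0; 0 0 0 0"

```text
clock: 1.65
tcp_pos: [0.5899, 0.1023, 0.2321]
tcp_rot: [-0.679, -0.197, 0.197, 0.679]
wrist_force: [-0.4, 1.3, -0.4]
gripper_width: 0.0852
```

Call:
arm_command --series "1 -1.65 0 0; 1 -1.65 -2 0; 1 -1.65 -4 0; 1 -1.65 -6 0; 1 -1.65 -6 0; 1 -1.65 -6 0"

```text
clock: 2.25
tcp_pos: [0.6002, 0.0854, 0.1727]
tcp_rot: [-0.679, -0.197, 0.197, 0.679]
wrist_force: [0.5, -0.1, 0.4]
gripper_width: 0.0857
```

```bash
python3 - <<'E'
from h import *
s=manip.get_state();im=manip.get_image("wrist");cv2.imwrite("pics/w2.png",im[:,:,::-1])
print(s["clock"],s["tcp_pos"],s["wrist_force"])
T=R.from_quat(s["tcp_rot"]).as_matrix()
print(proj("wrist",[[.600,.0857,.1505],s["tcp_pos"]],s))
E
```

```text
2.25 [0.60021484 0.08537971 0.17269311] [ 0.4783067  -0.13393624  0.43638671]
[[278.16379284 258.49116328]
 [277.41644135 278.86261967]]
```

View pics/w2.png

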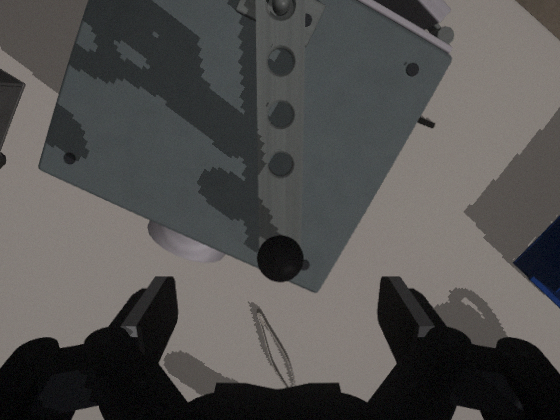

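Call:
arm_command --series "0 0 -1.5 0; 0 0 -3 0; 0 0 -3.5 0; 0 0 -3.5 0"

```text
clock: 2.7
tcp_pos: [0.5997, 0.0841, 0.1358]
tcp_rot: [0.679, 0.195, -0.197, -0.679]
wrist_force: [-0.1, -0.4, 0.3]
gripper_width: 0.0856
```

Call:
arm_command --series "0 0 0 0; 0 0 0 0; 0 0 0 0; 0 0 0 0; 0 0 0 0; 0 0 0 0; 0 0 0 0; 0 0 0 0" --jaw 0 --grip_force 60

```text
clock: 3.5
tcp_pos: [0.6006, 0.0844, 0.1374]
tcp_rot: [-0.679, -0.196, 0.196, 0.679]
wrist_force: [1.4, 0.5, 0.6]
gripper_width: 0.0206
```

Call:
arm_command --series "0 0 0 0; 0 0 0 0; 0 0 -0.25 0; 0 0 -0.5 0; 0 0 -0.5 0" --jaw 0.5

```text
clock: 4.0
tcp_pos: [0.6002, 0.0842, 0.1317]
tcp_rot: [-0.679, -0.196, 0.196, 0.679]
wrist_force: [-0.2, -0.5, -0.2]
gripper_width: 0.0428
```

Call:
arm_command --series "0 0 0 0; 0 0 0 0; 0 0 0 0; 0 0 0 0; 0 0 0 0; 0 0 0 0; 0 0 0 0; 0 0 0 0" --jaw 0 --grip_force 60

```text
clock: 4.8
tcp_pos: [0.6005, 0.0843, 0.1323]
tcp_rot: [0.679, 0.196, -0.196, -0.679]
wrist_force: [-0.8, -0.2, 0.5]
gripper_width: 0.0207
```

Call:
arm_command --series "-0.1 -0.05 0.9 0; -0.3 -0.2 1.9 0; -0.5 -0.3 2.8 0; -0.7 -0.45 3.8 0; -1 -0.65 4.7 0; -1.3 -0.8 5.6 0; -1.3 -0.8 5.6 0; -1.3 -0.8 5.6 0; -1.3 -0.8 5.6 0"

```text
clock: 5.7
tcp_pos: [0.5875, 0.0765, 0.188]
tcp_rot: [-0.679, -0.196, 0.196, 0.679]
wrist_force: [0.9, 0.8, -1.4]
gripper_width: 0.0208
```

```bash
python3 - <<'E'
from h import *
s=manip.get_state()
a=manip.get_image("wrist");b=manip.get_image("top")
im=np.hstack([cv2.resize(a,(400,300)),cv2.resize(b[150:270,190:350],(400,300))])
cv2.imwrite("pics/w3.png",im[:,:,::-1])
print(s["clock"],s["tcp_pos"],s["wrist_force"],s["gripper_width"])
E
```

```text
5.7 [0.58754576 0.07649245 0.18795821] [ 0.87914736  0.75779912 -1.40896895] 0.020771608311967223
```

View pics/w3.png

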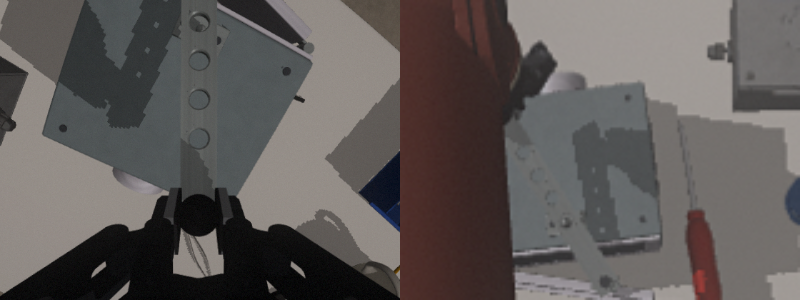

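Call:
arm_command --series "-0.15 -0.8 0 -0.06; -0.35 -1.6 0 -0.12; -0.6 -2.3 0 -0.18; -0.95 -2.9 0 -0.23; -1.35 -3.5 0 -0.28; -1.75 -4 0 -0.33; -2.2 -4.4 0 -0.38; -2.65 -4.8 0 -0.42; -3.1 -5.1 0 -0.46; -3.6 -5.4 0 -0.51; -3.6 -5.4 0 -0.51; -3.6 -5.4 0 -0.51"

```text
clock: 7.0
tcp_pos: [0.5512, 0.0222, 0.1878]
tcp_rot: [0.707, 0.019, -0.019, -0.707]
wrist_force: [-1.7, -0.8, -2.5]
gripper_width: 0.021
```

```bash
python3 - <<'E'
from h import *
s=manip.get_state()
a=manip.get_image("wrist");b=manip.get_image("top");c=manip.get_image("scene")
cv2.imwrite("pics/w4.png",a[:,:,::-1]);cv2.imwrite("pics/t4.png",cv2.resize(np.hstack([b[150:290,190:350],c[130:270,190:350]]),None,fx=2.5,fy=2.5)[:,:,::-1])
import pickle;pickle.dump(s,open("s4.pkl","wb"))
print(s["clock"],s["tcp_pos"],s["wrist_force"],s["gripper_width"],R.from_quat(s["tcp_rot"]).as_matrix().round(3))
E
```

```text
7.0 [0.55117096 0.02223776 0.18784594] [-1.68028121 -0.84783065 -2.45365632] 0.020960153212855197 [[ 0.999 -0.001 -0.054]
 [ 0.054 -0.     0.999]
 [-0.001 -1.    -0.   ]]
```

View pics/w4.png

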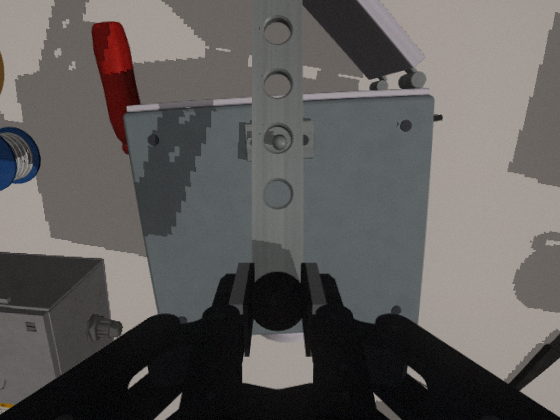

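View pics/t4.png

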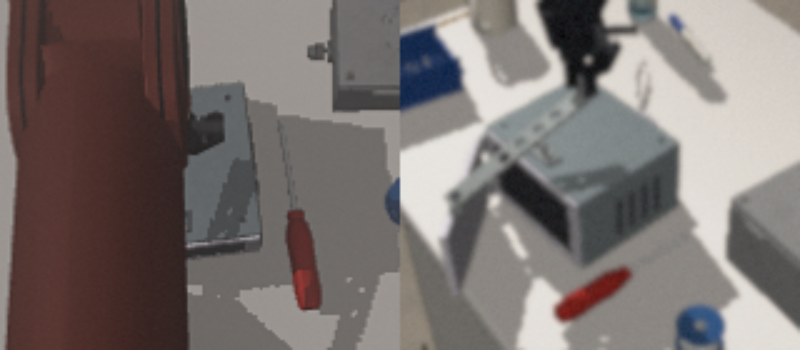

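```bash
python3 - <<'E'
from h import *
im=cv2.imread("pics/w4.png")[100:220,220:340];cv2.imwrite("pics/w4z.png",cv2.resize(im,None,fx=5,fy=5,interpolation=cv2.INTER_CUBIC))
E
```

```text
(no output)
```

View pics/w4z.png

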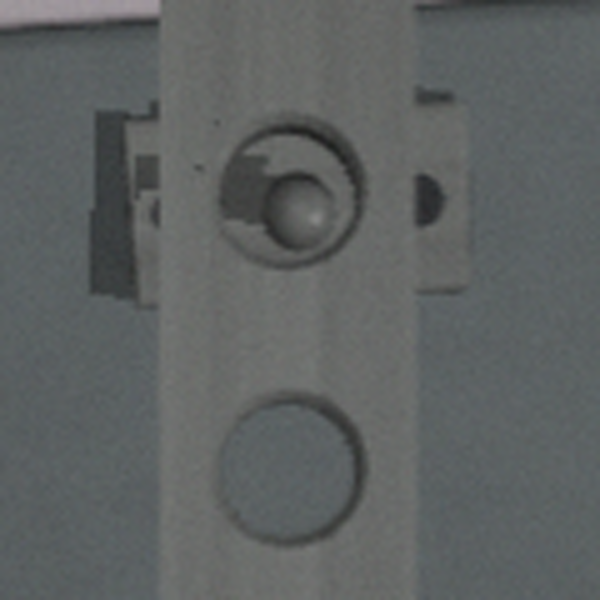

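```bash
cat > m4.py <<'E'
from h import *
import plan, pickle
from scipy.optimize import least_squares
s=pickle.load(open("s4.pkl","rb"))
pin=onz("wrist",[[280.1,142.3]],.137,s)[0]; phi=.297
zt=lambda d:.1265+d*np.sin(phi)+.0025*np.cos(phi)
h3=onz("wrist",[[278.3,137.9]],zt(.122),s)[0];h4=onz("wrist",[[278.3,193.5]],zt(.148),s)[0]
k=s["tcp_pos"]+[-.0003,.0010,.0182]
print("pin",pin,"h3",h3,"h4",h4,"knob",k, "h3h4 horiz",np.hypot(*(h3-h4)[:2]),26e-3*np.cos(phi))
a=np.arctan2(*(h4-h3)[1::-1]);a2=np.arctan2(*(k-h3)[1::-1]);print("az",a,a2)
# from model
sol=least_squares(lambda v:plan.knob(plan.pivot(v[0]),v[1],v[2])-k,[.86,.05,.3]).x;print("theta,az,phi",sol)
p=plan.pivot(sol[0]);u=np.array([np.cos(sol[1]),np.sin(sol[1])])
print("model h3 top lifted",p+u*(.122*np.cos(sol[2])-.0025*np.sin(sol[2])),"h3 down",p+.122*u)
# measured pivot from h3,h4
E
python3 m4.py
```

```text
pin [0.49490086 0.02097562 0.137     ] h3 [0.49017162 0.01968155 0.1645942 ] h4 [0.51504022 0.02103277 0.17220317] knob [0.55087096 0.02323776 0.20604594] h3h4 horiz 0.024905280224246616 0.024861687484524095
az 0.05428116844519169 0.05852048425175588
theta,az,phi [0.88630574 0.04638183 0.29764609]
model h3 top lifted [0.4893644  0.02038293] h3 down [0.49545543 0.02066565]
```

Call:
arm_command --series "0.2 0 -0.7 0; 0.4 0.05 -1.4 0; 0.7 0.1 -2.2 0; 0.9 0.13 -2.9 0; 0.9 0.13 -2.9 0; 0.9 0.13 -2.9 0; 0.9 0.13 -2.9 0; 0.9 0.13 -2.9 0"

```text
clock: 7.95
tcp_pos: [0.5604, 0.0235, 0.1595]
tcp_rot: [-0.707, -0.018, 0.018, 0.707]
wrist_force: [-2.3, -0.6, -1.2]
gripper_width: 0.0209
```

```bash
python3 - <<'E'
from h import *
s=manip.get_state()
a=manip.get_image("wrist")[:,:,::-1]
cv2.imwrite("pics/w5.png",a);cv2.imwrite("pics/w5z.png",cv2.resize(a[100:220,220:340],None,fx=5,fy=5,interpolation=cv2.INTER_CUBIC))
import pickle;pickle.dump(s,open("s5.pkl","wb"))
print(s["clock"],s["tcp_pos"],s["wrist_force"],s["gripper_width"])
E
```

```text
7.95 [0.56039476 0.02345498 0.15945577] [-2.28877473 -0.62264688 -1.20667883] 0.020907415560502865
```

View pics/w5z.png

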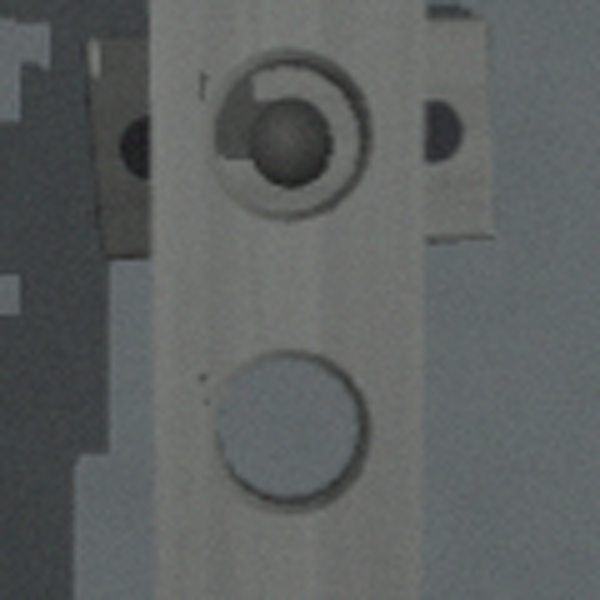

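```bash
python3 - <<'E'
from h import *
import pickle
s=pickle.load(open("s5.pkl","rb"))
from scipy.optimize import brentq
zk=s["tcp_pos"][2]+.0182
phi=brentq(lambda f:.1265+.193*np.sin(f)+.024*np.cos(f)-zk,0,.5)
pin=onz("wrist",[[277.8,127.8]],.136,s)[0]
zt=lambda d:.1265+d*np.sin(phi)+.0025*np.cos(phi)
h3=onz("wrist",[[278.2,126.4]],zt(.122),s)[0];h4=onz("wrist",[[278.2,185.8]],zt(.148),s)[0]
u=(h4-h3)[:2];u/=np.hypot(*u)
dn=h3[:2]+u*(.122*(1-np.cos(phi))+.0025*np.sin(phi))
print(phi,"pin",pin,"h3",h3,"down",dn,"err mm",(dn-pin[:2])*1e3, zt(.122)-.005,np.hypot(*(h4-h3)[:2]))
f=lambda q:np.array([.193*np.cos(q)-.024*np.sin(q),.193*np.sin(q)+.024*np.cos(q)])
print("lower",(f(0)-f(phi))*100,u)
E
```

```text
0.14244412668957002 pin [0.49480856 0.02052558 0.136     ] h3 [0.49357748 0.02062834 0.14629415] down [0.49516578 0.02071244] err mm [0.35721912 0.18686058] 0.14129415481595178 0.02566383624782595
lower [ 0.53618181 -2.71557689] [0.998601   0.05287768]
```

Call:
arm_command --series "0.1 0 -0.4 0; 0.2 0 -0.8 0; 0.3 0 -1.3 0; 0.38 0 -1.8 0; 0.45 0 -2.2 0; 0.5 0 -2.6 0; 0.5 0 -2.65 0; 0.5 0 -2.65 0; 0.5 0 -2.65 0"

```text
clock: 8.9
tcp_pos: [0.5658, 0.0238, 0.133]
tcp_rot: [-0.707, -0.019, 0.018, 0.707]
wrist_force: [1.6, 2.0, 0.9]
gripper_width: 0.0206
```

```bash
python3 - <<'E'
from h import *
s=manip.get_state()
a=manip.get_image("wrist")[:,:,::-1]
cv2.imwrite("pics/w6.png",a)
print(s["clock"],s["tcp_pos"],s["wrist_force"],s["gripper_width"])
E
```

```text
8.9 [0.56576986 0.0238178  0.13304622] [1.59491278 2.00734953 0.85652965] 0.020626399413385375
```

View pics/w6.png

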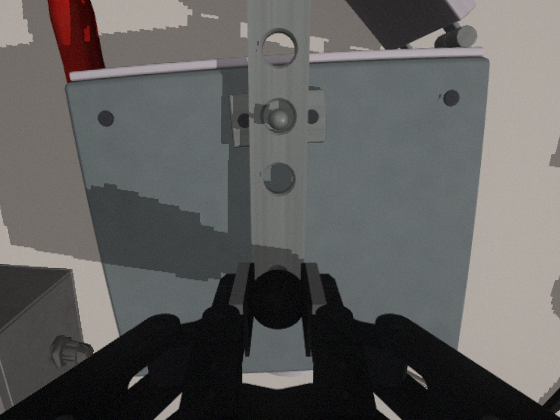

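Pin stands inside the third hole at about (280,117), bar practically down, forces small. I release in place, then rise.

Call:
arm_command --series "0 0 0 0; 0 0 0 0; 0 0 0 0; 0 0 0 0; 0 0 0 0; 0 0 0 0; 0 0 0 0" --jaw 0.8

```text
clock: 9.65
tcp_pos: [0.5655, 0.0235, 0.1328]
tcp_rot: [0.707, 0.018, -0.018, -0.707]
wrist_force: [0.3, 0.7, 0.3]
gripper_width: 0.0683
```

Call:
arm_command --series "0 0 1 0; 0 0 2.5 0; 0 0 4 0; 0 0 6 0; 0 0 8 0; 0 0 9 0; 0 0 9 0; 0 0 9 0"

```text
clock: 10.45
tcp_pos: [0.5654, 0.0236, 0.2226]
tcp_rot: [-0.707, -0.018, 0.018, 0.707]
wrist_force: [-0.8, -0.5, -1.7]
gripper_width: 0.068
```

```bash
python3 - <<'E'
from h import *
s=manip.get_state()
a=manip.get_image("wrist")[:,:,::-1];c=manip.get_image("scene")[:,:,::-1]
cv2.imwrite("pics/w7.png",a);cv2.imwrite("pics/s7.png",cv2.resize(c[130:270,190:350],None,fx=4,fy=4,interpolation=cv2.INTER_CUBIC))
import pickle;pickle.dump(s,open("s7.pkl","wb"))
print(s["clock"],s["tcp_pos"],s["wrist_force"],s["gripper_width"])
E
```

```text
10.45 [0.56538209 0.02356955 0.2225878 ] [-0.77486229 -0.45828233 -1.69970753] 0.06797901275190378
```

View pics/w7.png

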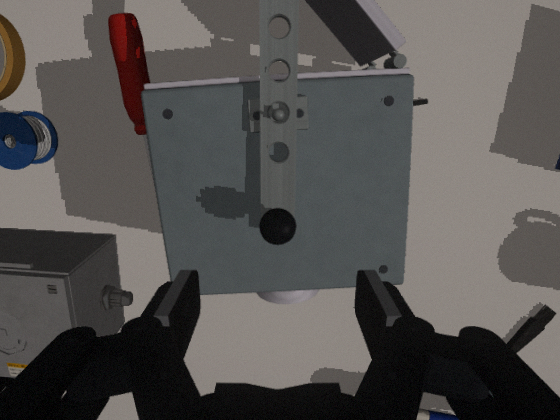

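View pics/s7.png

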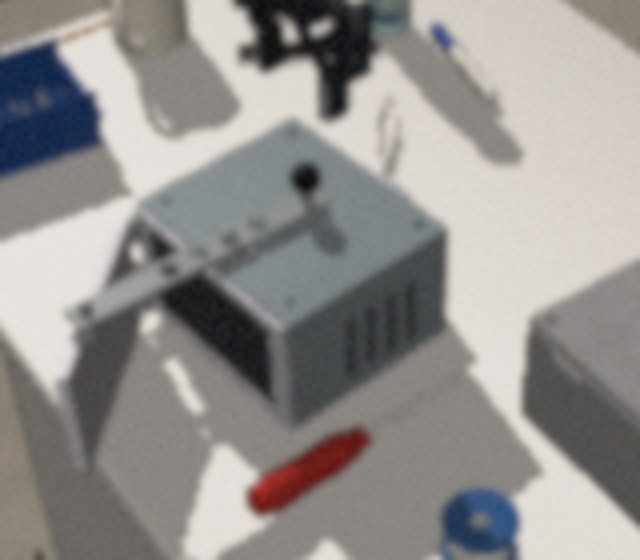

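```bash
python3 - <<'E'
from h import *
import pickle
s=pickle.load(open("s7.pkl","rb"))
im=cv2.imread("pics/w7.png");cv2.imwrite("pics/w7z.png",cv2.resize(im[80:180,220:340],None,fx=6,fy=6,interpolation=cv2.INTER_CUBIC))
g=np.array((305,180))/4+[190,130]-.375
print(tri("wrist",[[277.7,226]],"scene",[g],s))
# spacing of holes h2-h4 assuming level
h=onz("wrist",[[279,68.5],[279,152]],.129,s);print(h,np.hypot(*(h[1]-h[0])[:2]))
E
```

```text
(array([0.5645582 , 0.02444474, 0.14801404]), np.float64(0.0027272844393404563))
[[0.4670509  0.01971763 0.129     ]
 [0.51993872 0.02256335 0.129     ]] 0.052964324179517554
```

View pics/w7z.png

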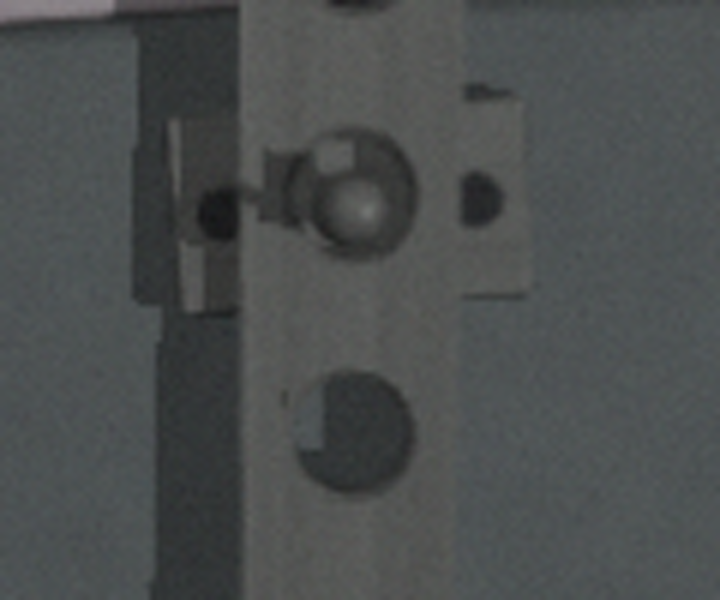

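```bash
python3 -c "
from station import manip
print(manip.close_job())"
```

```text
the job is handed in; nothing more can be done
None
```

The flap is open two holes wider: the bar's third hole is over the pin, the knob is released and the gripper is about 9 cm above where it held the knob. I handed the job in at about 10.5 s of the 45 s; no verdict was reported.

I lifted the bar by the knob to about 0.3 rad and swung the flap to an estimated 0.86–0.89 rad. I lowered it partway, checked hole 3 against the pin in the wrist image (about 0.4 mm off), then lowered it fully.

**Last checks after releasing:**
- **Hole 3:** in the wrist picture the pin stands in it, about 1–2 mm from its centre by eye.
- **Bar down:** the knob triangulated at 148 mm high against about 150 mm expected. The two rays missed each other by 2.7 mm, so this agrees only to calibration accuracy. Holes 2 and 4 measured 53 mm apart against 52 mm, which also fits a level bar.
- **Forces:** the wrist force stayed within a few newtons in every reading.
- **Bystanders:** the screwdriver, solder reel and the visible part of the hex key looked untouched in the wrist or scene views. I did not take a final full view, so the tape roll and multimeter were not checked separately; the arm never went near them.

**Disagreements along the way:**
- **Pin position:** my estimates differed by up to about 3 mm between views. I placed the hole from the pin and hole seen in the same wrist picture.
- **Grip width:** the gripper read 21 mm on the 24 mm knob, even after I re-gripped 5 mm lower. The hold did not slip.

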